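Close up the canister tray's sliding stop

TASK

The wooden canister tray has a sliding stop that locks into a notched steel strip. Squeeze its release lever, slide the stop up towards the front canister and let go so that it is locked in the last notch before the canister, without pushing the canister along. Do not force the latch against the strip, find the notch by feel, and leave the other things where they are.

Things in the scene. Friction and masses are not known exactly. Their poses are not given: they have to be found in the camera images.
- organiser: Wooden canister tray, 136 mm wide (x), 460 mm long (y), fixed. Origin: on the counter under its middle. Its +y points along the slide from the stop to the canisters, +x to the side with the notched strip. Floor 12 mm above the counter; end wall at y = 0.225, 72 mm high.
- rack: Upright plate with the notched steel strip at the tray's +x side; origin and axes as the tray. Strip top 64 mm up, face at x = 0.032. At its -y end a 65 mm recess where the latch starts, then five notches 10 mm wide, 4 mm deep, 30 mm apart, 20 mm plain face between (latch 7 mm wide). The strip itself sits up to 14 mm off along y, which no pose tells. Pressing the latch on it above 40 N strains it.
- stop (a joint): Travel of the stop along tray +y in m: 0 (open) to 0.195, growing towards the canisters; starts at 0 to 0.020. Latch in a notch at 0.066, 0.096, 0.126, 0.156, 0.186, each +-14 mm (the strip's error, the same for all) and 1.5 mm play either way. Friction 1.5 N, and some 2 N more when the let-go latch rubs on the plain face; it then drops in by itself on reaching a notch.
- lever (a joint): Angle of the release lever in rad: 0 = let go, latch in a notch or the recess; about 0.14 = let go but latch riding on the plain face between notches; above 0.16 = latch clear of the strip; 0.21 = fully squeezed, end stop. Sprung back: about 3 N at grip height to start it, 6 N fully squeezed.
- grip (a point): Rides on the stop, midway between its two upright grip plates, at grip height (102 mm above the counter). Plates 30 mm wide along y, 6 mm thick, tops 120 mm up: a fixed one at x = -0.020, the lever at x = +0.020 when let go (46 mm over both outsides). To push the stop along y use the fixed plate's edges, y = +-0.015; free behind, 52 mm in front of it up to the stop plate.
- lever_mid (a point): Middle of the release lever at grip height; turns with it. The lever is hinged at its foot, 80 mm below, and swings only to tray -x, towards the fixed plate, by 16 mm here (then 30 mm over both outsides). The fixed plate does not give way in x, so the middle of the full pinch lies 8 mm to -x of point grip.
- stop_face (a point): Middle of the front face (towards the canisters) of the wooden stop plate, 88 mm wide, 8 mm thick, top 102 mm above the counter; axes as the tray. Lies 75 mm in +y and 16 mm in -x of point grip.
- front_mid (a point): Centre, half-way up, of the front canister: loose round white jar with a wooden lid, diameter 80 mm, 130 mm high, standing on the tray floor; the one nearest the stop.
- canister_rear: The rear canister, a loose clear jar, diameter 72 mm, 150 mm high, behind the front one in the tray. Origin under its middle.
- salt: Loose small steel salt shaker, diameter 42 mm, 55 mm high, on the counter beyond the strip. Origin under its middle.
- mug: Loose white mug, diameter 76 mm, 85 mm high, on the counter beyond the strip. Origin under its middle.
- spoon: Loose wooden spoon lying on the counter on the tray's -x side. Origin under its middle.
There are look-alikes about, which are no part of the job. What is shaped like the part that bears front_mid but blue or purple is not meant.

How it is judged:
On the way:
1. the release lever is squeezed so that the latch is clear of the strip (value of joint lever above 0.15 rad), for 0.2 s.
At the end, for the whole second after the job is handed in: The lever is let go with the latch dropped into a notch (lever angle below 0.05), the stop's face is clear of the front canister by no more than 40 mm (canister centre 40 to 80 mm ahead of the face), the stop is at rest, and the front canister stands within 8 mm of where it was (value of joint lever below 0.05 rad and y of front_mid in the frame of stop_face between 0.04 and 0.08 m and velocity of joint stop between -0.005 and 0.005 m/s and distance of front_mid from where it was at the start of the episode below 0.008 m); the robot touches nothing.
It fails at once if the notched strip is strained: more than 40 N on it (contact force between rack and anything else above 40 N).
It fails at once if the front canister is pushed more than 8 mm (distance of front_mid from where it was at the start of the episode above 0.008 m).
It fails at once if another thing is disturbed: the rear canister, salt, mug or spoon moved more than 20 mm (distance of any of canister_rear, salt, mug, spoon from where it was at the start of the episode above 0.02 m).
It also fails if it takes over 54 s, if anything falls off the work surface, if the arm or the gripper's body presses on something with over 40 N, if the wrist force passes 120 N, or if a joint passes its speed limit or range.

ROBOT

A 7-joint arm with a two-finger parallel gripper is mounted at the origin on the work surface. World frame = base frame: x ahead of the robot, y to its left, z up, the work surface at z = 0. Lengths are in m, angles in rad, forces in N, time in s.
With the tool pointing down it reaches from about 0.4 to 0.85 m from the base axis. Payload 4.5 kg.
Tool frame: the origin (TCP) lies on the centre line of the jaws, within the pads' length; the fingertips stand r.tcp_to_tips ahead of it and the grasp point (between the pads) lies 11 mm behind it (r.tcp_to_tips is the distance from the TCP to the fingertips, in m); y points along the fingers, x is the direction in which the jaws open and shut, and the axes are right-handed (so a half turn about y gives the same grasp; the last joint's range is limited). The gripper opens to 88 mm and grips with 3 to 60 N. Pads are 18 mm wide; open, the fingers measure 123 mm over their backs; the gripper's body (75 mm by 187 mm) begins 45 mm behind the grasp point.
Start: joints at [-1.079, 0.689, -0.195, 1.565, 0.157, 0.902, -0.215], TCP at [0.276, 0.561, 0.247] pointing down, gripper open.
Joint ranges: [-3.01, 3.01], [-0.46, 2.08], [-1.47, 1.51], [0.13, 2.56], [-1, 4.14], [0.04, 2.09], [-2.66, 2.66]. Speed limits (rad/s): [2.57, 2.57, 3.14, 3.14, 3.14, 3.14, 3.14].

INTERFACE

Orientations are given as a unit quaternion [x, y, z, w].
In Python, from plant import r gives the robot as it stands. The module is installed in compiled form; this text tells all that it offers.
- The arm moves only by the shell command python3 -m inch 'ROWS' [OPENING] [FORCE]. ROWS is text: rows parted by semicolons, each of 4 numbers parted by spaces: the shift along the tool's x, y, z in mm, then the turn about the tool's y in degrees. In form: x y z spin; .... A call has 1 to 10 rows; each row is the pose to reach, as a shift and turn from the pose commanded when the call began, along the tool's axes at that moment; what a row does not reach only later rows make up. A row lasts 1/10 s, in which the tool goes at most 50 mm and 8.59 degrees, less where a joint would pass 70% of its speed; a pose out of reach is approached as far as the arm can. A call with a gripper value outside its range is refused whole. OPENING is the gripper command: -1 is shut, 1 is fully open, values between are in proportion, set as the call begins (- or left out, the last holds). The fingers move at their own pace and stop on an object; FORCE is the grip in N (left out, the last holds). Time passes only in rows, so rows that repeat a pose let the fingers close. It gives the time, the measured TCP pose, the force and the opening at its end, in the units of the state.
- r.get_state(): the state, without advancing time (a new reading comes with each control period).
- r.snapshot(name): name is "scene" or "top" or "wrist"; returns a dict with "frame" (480x640x3 uint8, red, green, blue), "intrinsics" (3x3 intrinsics, pixels), "dist_coeffs" ([k1, k2, p1, p2, k3] as OpenCV has them; the pictures are not rectified), "R" (3x3) and "t" (3): a world point X has camera coordinates R X + t. Camera axes: x right, y down, z forward; pixel columns grow to the right and rows downward; lengths in m; the calibration is good to about 2 mm. A picture is of the moment at which its call begins. There is no depth.
- r.finish_job(): hands the job in, once; it reports no verdict.
Trained networks look in the newest picture that a camera, given by its name, has taken for a name from the list of things; names that differ only in an ending like _2 or _b are one class to them, and where a whole thing is asked for, a point or a joint stands for the part that bears it (a point fixed in the world has none). Each returns a list of dicts, best first, with "p" (0 to 1); they miss things now and then, are a little off and sometimes report something else, mostly with a low value. They report only what shows in the picture. A call takes as long as a camera call. They do not tell look-alikes from the thing itself.
- r.trace(camera, name): "region" (480x640 bool, what is visible of it) and "centre" ([row, column] in pixels, amid what is visible of it).
- r.tip_of(camera, name): "centre" ([row, column] in pixels: a listed point, or the origin of a listed thing).
The state is a dict: "clock": time; "q": joint angles; "qd": joint speeds; "joint_torque": joint torques, N m; "tool_pos": TCP position; "eef_rot": TCP orientation; "contact_force": force on the tool from outside, world axes, zero at the start; "moment": the same for the moment, N m; "opening": opening from 0.0 (shut) to 1.0 (fully open).
Only numpy, scipy, OpenCV 4.12 (cv2) and the standard library are available. Lean on these libraries where they do the work, as an engineer would, in place of code of your own. Each camera call takes 0.05 s, during which the arm holds its last target.

## Working session

There is one attempt and no reset: what is moved stays moved. The work goes in short steps, Python scripts to look and compute and a shell command to move; the robot and the scene stay as the last step left them, time stands still between calls to the robot, and variables do not carry over. Pictures are saved under pics/ and viewed, and the job is handed in when it is done.

```bash
mkdir -p pics; cat > h.py <<'E'
import numpy as np, cv2
from plant import r
def snap(n,f=None):
    s=r.snapshot(n)
    if f: cv2.imwrite('pics/'+f,s['frame'][:,:,::-1])
    return s
def ray(s,rc):
    R=np.array(s['R']);t=np.array(s['t']);K=np.array(s['intrinsics']);d=np.array(s['dist_coeffs'])
    u=cv2.undistortPoints(np.array([[[rc[1],rc[0]]]],float),K,d)[0,0]
    o=-R.T@t; v=R.T@np.array([u[0],u[1],1.]); return o,v/np.linalg.norm(v)
def atz(s,rc,z):
    o,v=ray(s,rc); return o+v*(z-o[2])/v[2]
def tri(rays):
    A=np.zeros((3,3));b=np.zeros(3)
    for o,v in rays:
        P=np.eye(3)-np.outer(v,v);A+=P;b+=P@o
    X=np.linalg.solve(A,b)
    return X,[np.linalg.norm((np.eye(3)-np.outer(v,v))@(X-o)) for o,v in rays]
def proj(s,X):
    p,_=cv2.projectPoints(np.array(X,float).reshape(-1,1,3),cv2.Rodrigues(np.array(s['R']))[0],np.array(s['t']),np.array(s['intrinsics']),np.array(s['dist_coeffs']))
    return p[:,0]
E
python3 - <<'E'
from h import *
st=r.get_state()
for k,v in st.items(): print(k,np.round(v,3))
print(r.tcp_to_tips)
S={n:snap(n,n+'0.png') for n in ['scene','top','wrist']}
for n in S:
    print(n,-np.array(S[n]['R']).T@S[n]['t'])
    for nm in ['organiser','rack','grip','lever_mid','stop_face','front_mid','canister_rear','salt','mug','spoon']:
        print(n,nm,[(np.round(d['centre']),round(d['p'],2)) for d in r.tip_of(n,nm)])
E
```

```text
clock 0.0
q [-1.079  0.69  -0.194  1.566  0.157  0.902 -0.215]
qd [-0.     0.002 -0.001  0.     0.     0.001  0.   ]
joint_torque [-1.0000e-03 -5.2756e+01 -1.2670e+00 -1.5343e+01 -5.3000e-02  7.0000e-03
  0.0000e+00]
tool_pos [0.276 0.56  0.246]
eef_rot [ 0.601  0.373 -0.374 -0.6  ]
contact_force [-0.662 -1.014  0.132]
moment [-0.067 -0.03  -0.028]
opening 1.001
0.008
scene [ 0.98391344 -0.1055353   0.75983435]
scene organiser [(array([252., 350.]), 0.49)]
scene rack [(array([302., 307.]), 0.69)]
scene grip [(array([302., 215.]), 0.58), (array([403., 237.]), 0.44)]
scene lever_mid [(array([314., 216.]), 0.9), (array([292., 257.]), 0.63)]
scene stop_face [(array([291., 256.]), 0.9), (array([301., 308.]), 0.47)]
scene front_mid [(array([172., 379.]), 0.65), (array([163., 307.]), 0.63)]
scene canister_rear [(array([255., 391.]), 0.85)]
scene salt [(array([404., 238.]), 0.6)]
scene mug [(array([343., 390.]), 0.58)]
scene spoon [(array([250., 274.]), 0.57)]
top [0.45517581 0.11542957 1.00188869]
top organiser [(array([214., 348.]), 0.75)]
top rack []
top grip [(array([214., 436.]), 0.71), (array([224., 394.]), 0.41)]
top lever_mid [(array([203., 441.]), 0.53)]
top stop_face [(array([225., 395.]), 0.69)]
top front_mid [(array([305., 214.]), 0.95), (array([215., 298.]), 0.67), (array([346., 283.]), 0.56)]
top canister_rear [(array([220., 258.]), 0.9)]
top salt [(array([162., 439.]), 0.65)]
top mug [(array([146., 308.]), 0.94), (array([217., 347.]), 0.74)]
top spoon [(array([277., 350.]), 0.67), (array([150., 309.]), 0.18)]
wrist [0.20099415 0.59636263 0.38390479]
wrist organiser []
wrist rack []
wrist grip []
wrist lever_mid []
wrist stop_face []
wrist front_mid []
wrist canister_rear [(array([458., 232.]), 0.49)]
wrist salt []
wrist mug []
wrist spoon []
```

View pics/scene0.png

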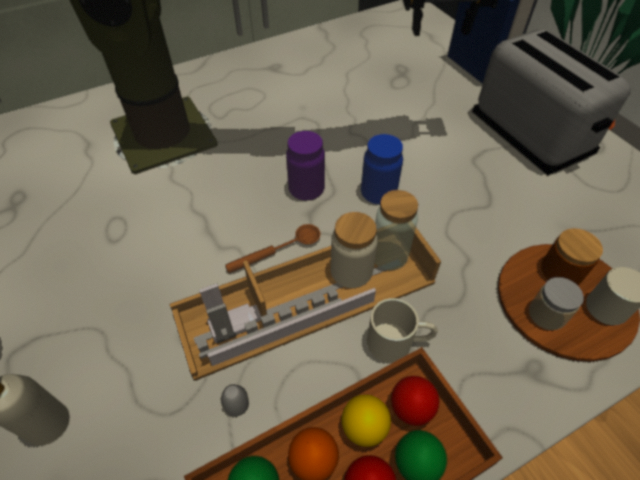

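View pics/top0.png

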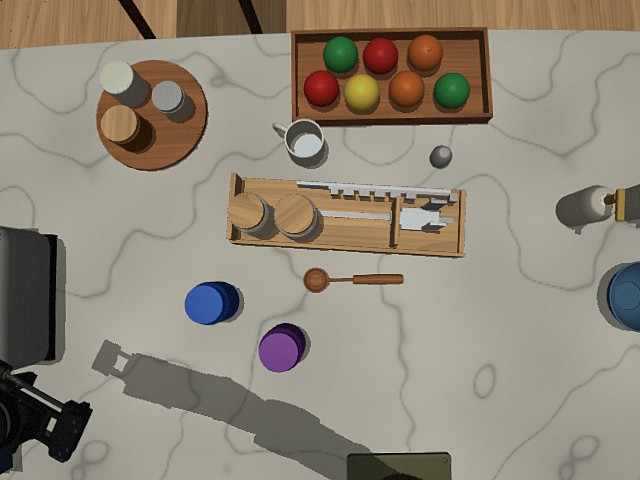

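The picture shows the tray with its stop on the right of the top view (stop plate at column 395, row 225; grip plates around (214,436)). The notched strip is on the far side.

There are three candidates for the front canister in the top view:
- purple jar at (346,283)
- blue jar at about (305,214)
- white jar with a wooden lid in the tray at (215,298)

The one in the tray nearest the stop fits. The blue and purple jars are look-alikes.

```bash
python3 - <<'E'
from h import *
a=cv2.imread('pics/top0.png')[160:270,215:480]; cv2.imwrite('pics/top0c.png',cv2.resize(a,None,fx=3,fy=3,interpolation=cv2.INTER_CUBIC))
a=cv2.imread('pics/scene0.png')[180:390,160:450]; cv2.imwrite('pics/scene0c.png',cv2.resize(a,None,fx=2.7,fy=2.7,interpolation=cv2.INTER_CUBIC))
E
```

```text
(no output)
```

View pics/top0c.png

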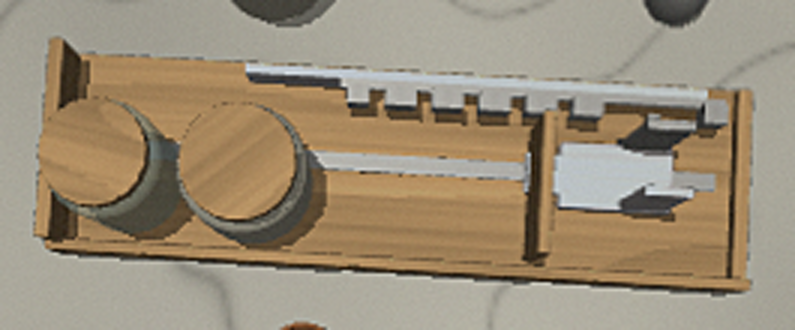

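View pics/scene0c.png

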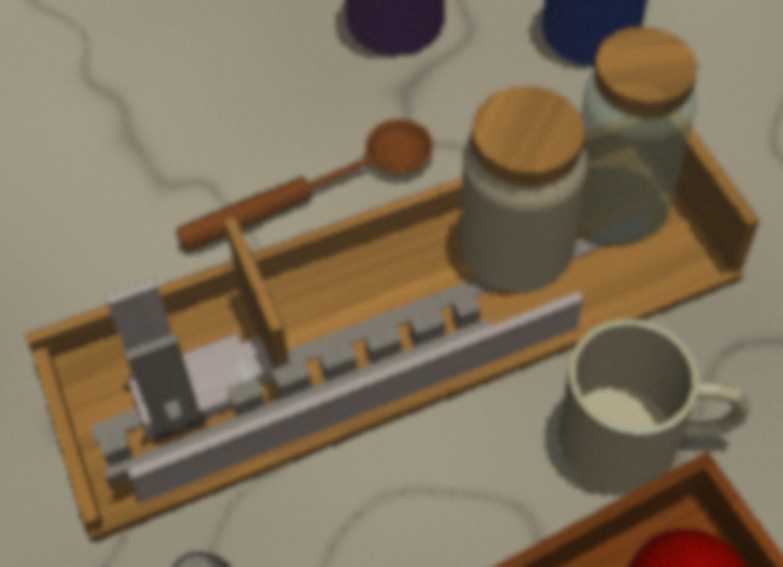

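```bash
python3 - <<'E'
from h import *
T=r.snapshot('top');S=r.snapshot('scene')
def c3(x,y):return (160+y/3,215+x/3)
def s3(x,y):return (180+y/2.7,160+x/2.7)
print('lid',atz(T,c3(238,160),.142),atz(S,s3(528,132),.142))
print('rearlid',atz(T,c3(95,152),.162),atz(S,s3(646,70),.162))
for n,a,b in [('grip',(214,436),(302,215)),('lever',(203,441),(314,216)),('face',(225,395),(291,256))]:
    print(n,atz(T,a,.102),atz(S,b,.102),tri([ray(T,a),ray(S,b)]))
# strip back-plate top edge ends
print('platetop',tri([ray(T,c3(247,66)),ray(S,s3(580,296))]),tri([ray(T,c3(708,98)),ray(S,s3(132,470))]))
print('stopplate top ends', tri([ray(T,c3(549,112)),ray(S,s3(278,345))]),tri([ray(T,c3(540,258)),ray(S,s3(230,222))]))
print('endwall top corners', tri([ray(T,c3(52,38)),ray(S,s3(752,222))]),'-y wall',tri([ray(T,c3(749,290)),ray(S,s3(30,340))]),tri([ray(T,c3(751,90)),ray(S,s3(93,528))]))
for n in ['front_mid','stop_face','grip','lever_mid']:
  for c in ('top','scene'):
    for d in r.trace(c,n): 
        ys,xs=np.nonzero(d['region']); print(n,c,np.round(d['centre']),round(d['p'],2),len(xs),xs.min(),xs.max(),ys.min(),ys.max())
E
```

```text
lid [0.56469234 0.18696428 0.142     ] [0.57196967 0.18725647 0.142     ]
rearlid [0.56840955 0.26735051 0.162     ] [0.57815186 0.26703016 0.162     ]
grip [ 0.56376072 -0.06833358  0.102     ] [ 0.56587012 -0.06587781  0.102     ] (array([ 0.56438274, -0.06717307,  0.10064988]), [np.float64(0.0014899414251493403), np.float64(0.0014899414251493353)])
lever [ 0.58383965 -0.07822768  0.102     ] [ 0.5868066  -0.07232468  0.102     ] (array([ 0.58495542, -0.07527566,  0.1012069 ]), [np.float64(0.003239439923915861), np.float64(0.003239439923915827)])
face [0.54493841 0.00707694 0.102     ] [ 0.57836977 -0.00062938  0.102     ] (array([0.55021345, 0.00410992, 0.05798026]), [np.float64(0.00248787443236565), np.float64(0.002487874432365568)])
platetop (array([0.63956728, 0.19006498, 0.04502057]), [np.float64(0.0017583553572633037), np.float64(0.0017583553572632672)]) (array([ 0.61305077, -0.10845679,  0.04344433]), [np.float64(0.0028084405010564742), np.float64(0.002808440501056468)])
stopplate top ends (array([ 0.59938116, -0.00145613,  0.08092368]), [np.float64(0.0011732350901335852), n
[... 568 characters left out ...]
1740 259 305 323 371
front_mid top [215. 299.] 0.73 1617 274 317 194 240
front_mid scene [169. 379.] 0.93 2286 361 402 134 203
front_mid scene [327. 283.] 0.75 3553 197 374 290 364
front_mid scene [309. 230.] 0.71 2142 200 266 261 342
front_mid scene [251. 353.] 0.61 3059 329 377 212 287
front_mid scene [166. 307.] 0.61 2432 285 325 131 200
stop_face top [217. 417.] 0.55 1565 390 446 197 246
stop_face scene [309. 231.] 0.86 2246 200 266 261 342
grip top [215. 416.] 0.59 1568 389 446 197 245
grip scene [311. 229.] 0.86 2267 199 266 261 343
lever_mid top [206. 436.] 0.72 204 422 446 198 209
lever_mid top [219. 415.] 0.39 1508 389 445 197 247
lever_mid scene [322. 220.] 0.87 653 207 235 305 341
```

```bash
cat >> h.py <<'E'
from scipy.spatial.transform import Rotation as Ro
YAW=-5.2
def pose():
    st=r.get_state(); return np.array(st['tool_pos']),Ro.from_quat(st['eef_rot']).as_matrix()
def togo(target,yawdeg):
    # tool x along tray +x or -x, nearest
    p,R=pose()
    d=R.T@(np.array(target)-p)*1000
    tx=np.array([np.cos(np.radians(yawdeg)),np.sin(np.radians(yawdeg)),0])
    out=[]
    for s in (1,-1):
        v=R.T@(s*tx); out.append(round(np.degrees(np.arctan2(-v[2],v[0])),2))
    print('shift mm',np.round(d,1),'spin for tool x = +trayx / -trayx',out,'tool axes (cols)\n',np.round(R,3))
E
python3 - <<'E'
from h import *
T=r.snapshot('top')
a=np.radians(YAW); ex=np.array([np.cos(a),np.sin(a)]); ey=np.array([-np.sin(a),np.cos(a)])
g=np.array([.563,-.071])
def c3(x,y):return (160+y/3,215+x/3)
for x,y in [(359,85),(379,95),(401,90),(424,97),(446,92),(470,98),(492,94),(517,101),(536,96),(560,105),(590,100),(603,105)]:
    p=atz(T,c3(x,y),.064)[:2]-g; print(x,np.round([p@ex,p@ey],4))
for z in (.102,):
  p=atz(T,c3(663,125),.12)[:2]-g;print('lever top',p@ex,p@ey)
  for q in [(649,122),(696,120),(624,206),(692,200)]:
    p=atz(T,c3(*q),.12)[:2]-g;print(q,p@ex,p@ey)
togo([*(g-.008*ex),.25],YAW)
E
```

```text
359 [0.0411 0.1912]
379 [0.0356 0.178 ]
401 [0.0398 0.1643]
424 [0.0363 0.1494]
446 [0.0406 0.1356]
470 [0.0378 0.1201]
492 [0.0414 0.1064]
517 [0.038  0.0902]
536 [0.0421 0.0784]
560 [0.0374 0.0628]
590 [0.042 0.044]
603 [0.0394 0.0355]
lever top 0.02024073392195321 0.0074075031255607495
(649, 122) 0.021430384100005903 0.015867770827754788
(696, 120) 0.0247117601417358 -0.012162923148957049
(624, 206) -0.029967520482718113 0.02788697678859808
(692, 200) -0.023432394259329917 -0.012341103023925349
shift mm [-442.7   -3.3 -529. ] spin for tool x = +trayx / -trayx [np.float64(68.97), np.float64(-111.03)] tool axes (cols)
 [[ 0.442  0.    -0.897]
 [ 0.897  0.     0.442]
 [ 0.    -1.     0.   ]]
```

```bash
python3 - <<'E'
from h import *
a=cv2.imread('pics/top0.png')[185:230,350:460]; cv2.imwrite('pics/top0d.png',cv2.resize(a,None,fx=7,fy=7,interpolation=cv2.INTER_CUBIC))
E
```

```text
(no output)
```

View pics/top0d.png

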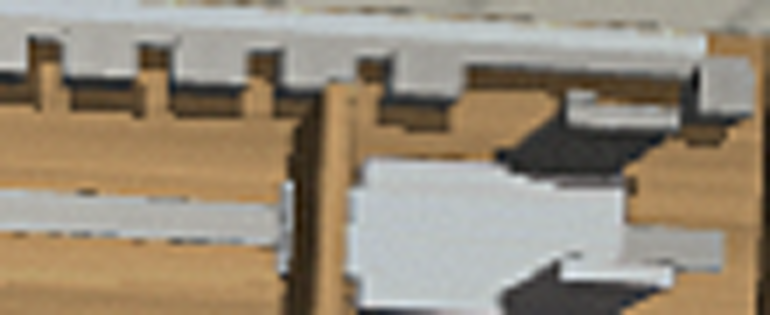

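```bash
python3 -m inch '-31 0 -37 5; -62 0 -74 10; -93 0 -111 15; -124 0 -148 20; -155 0 -185 25; -186 0 -222 30; -217 0 -259 35; -248 0 -296 40; -279 0 -333 45; -310 0 -370 50' 1
python3 - <<'E'
from h import *
T=r.snapshot('top')
a=np.radians(YAW); ex=np.array([np.cos(a),np.sin(a)]); ey=np.array([-np.sin(a),np.cos(a)])
g=np.array([.563,-.071])
for q in [(624,110),(616,270)]:
    p=atz(T,(185+q[1]/7,350+q[0]/7),.12)[:2]; print(p,(p-g)@ex,(p-g)@ey)
togo([*(g-.008*ex),.25],YAW)
E
```

```text
clock: 3.2
tool_pos: [0.4718, 0.1174, 0.247]
eef_rot: [-0.702, -0.084, 0.083, 0.702]
contact_force: [1.0, 1.2, 0.2]
opening: 1.001
[ 0.58545431 -0.07116921] 0.022377231310698135 0.0018665767127622995
[ 0.54433507 -0.06763489] -0.018893097656790033 0.0016596134208389439
shift mm [  38.9   -1.4 -190.9] spin for tool x = +trayx / -trayx [np.float64(17.84), np.float64(-162.16)] tool axes (cols)
 [[ 0.976  0.004 -0.219]
 [ 0.219 -0.006  0.976]
 [ 0.002 -1.    -0.007]]
```

```bash
python3 -m inch '10 0 -47 5; 20 0 -94 9; 31 0 -141 14; 41 0 -189 18; 41 0 -189 18; 41 0 -189 18'
python3 - <<'E'
from h import *
W=snap('wrist','wrist1.png');T=snap('top','top1.png');S=snap('scene','scene1.png')
for n in ('wrist','scene'):
  for nm in ['grip','lever_mid','stop_face','front_mid']:
    print(n,nm,[(np.round(d['centre']),round(d['p'],2)) for d in r.tip_of(n,nm)])
print(W['R'],W['t'])
E
```

```text
clock: 3.85
tool_pos: [0.556, -0.0557, 0.2465]
eef_rot: [0.707, -0.027, 0.027, -0.707]
contact_force: [-0.2, 0.9, -0.1]
opening: 0.996
wrist grip [(array([238., 329.]), 0.91)]
wrist lever_mid [(array([238., 354.]), 0.71)]
wrist stop_face [(array([146., 311.]), 0.85)]
wrist front_mid []
scene grip [(array([300., 216.]), 0.84)]
scene lever_mid [(array([313., 214.]), 0.65), (array([249., 273.]), 0.34)]
scene stop_face [(array([291., 256.]), 0.8)]
scene front_mid [(array([165., 304.]), 0.77), (array([171., 380.]), 0.74), (array([250., 349.]), 0.73)]
[[ 9.96989683e-01 -7.75343310e-02 -2.12957143e-05]
 [-7.33498351e-02 -9.43271501e-01  3.23818895e-01]
 [-2.51271690e-02 -3.22842535e-01 -9.46119085e-01]] [-0.55934237 -0.05743382  0.38668149]
```

View pics/wrist1.png

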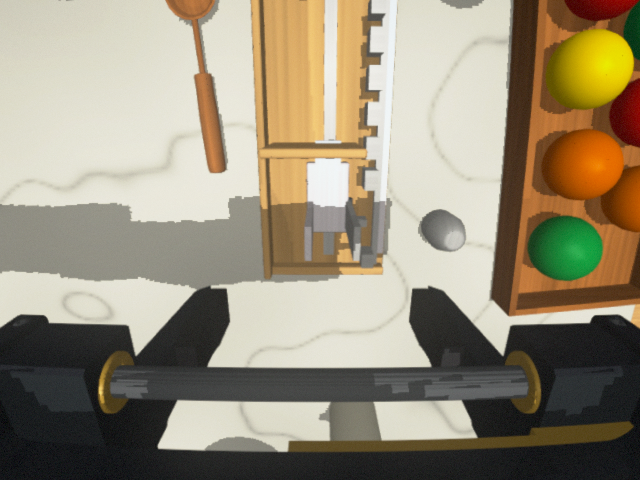

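The wrist view shows the plates at about (230,308) and (238,354), the stop plate at row 153 and the strip on the right. It agrees with the top view.

```bash
python3 -m inch '0 0 0 0; 0 0 0 0; 0 0 0 0'
python3 - <<'E'
from h import *
W=snap('wrist','wrist2.png')
for nm in ['grip','lever_mid','stop_face']:
    for d in r.tip_of('wrist',nm): print(nm,np.round(d['centre'],1),round(d['p'],2),atz(W,d['centre'],.102))
a=W['frame'][100:300,220:420,::-1]; cv2.imwrite('pics/wrist2c.png',cv2.resize(a,None,fx=3,fy=3,interpolation=cv2.INTER_CUBIC))
togo([.5565,-.069,.25],YAW)
E
```

```text
clock: 4.7
tool_pos: [0.556, -0.0548, 0.2467]
eef_rot: [-0.707, 0.026, -0.026, 0.707]
contact_force: [-0.5, 0.2, 1.1]
opening: 1.001
grip [238.2 333.3] 0.82 [ 0.56791599 -0.06997896  0.102     ]
grip [224.  436.2] 0.5 [ 0.65737543 -0.06376657  0.102     ]
lever_mid [237.3 354.5] 0.64 [ 0.58633703 -0.07054703  0.102     ]
stop_face [146.8 312.6] 0.61 [0.55626761 0.00843593 0.102     ]
shift mm [  1.6  -3.3 -14.1] spin for tool x = +trayx / -trayx [np.float64(0.96), np.float64(-179.04)] tool axes (cols)
 [[ 0.997 -0.     0.074]
 [-0.074  0.     0.997]
 [-0.    -1.     0.   ]]
```

View pics/wrist2c.png

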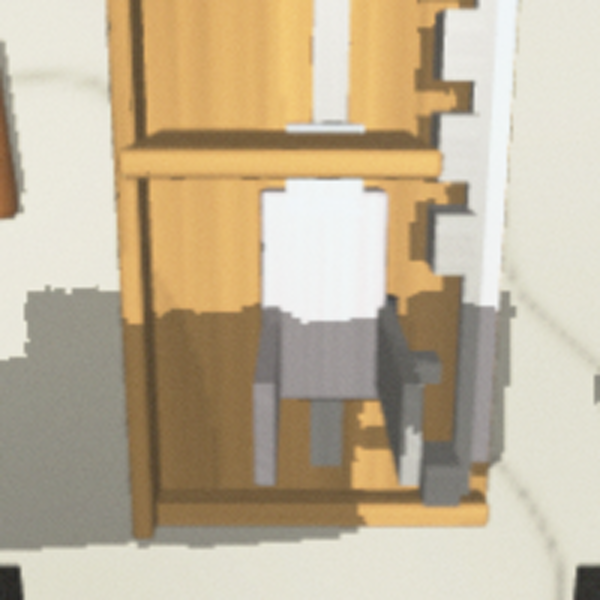

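```bash
python3 - <<'E'
from h import *
W=r.snapshot('wrist')
for n,rc,z in [('fix-',(261.7,308.3),.12),('fix+',(226.7,308.3),.12),('lev-',(261.7,357),.12),('lev+',(226.7,357),.12)]: print(n,atz(W,rc,z))
def c(x,y): return (100+y/3,220+x/3)
print('latch z.05-.06',atz(W,c(425,365),.058))
print('notch1 edges',atz(W,c(470,205),.064),atz(W,c(470,187),.064),'notch2',atz(W,c(475,112),.064),atz(W,c(475,82),.064),'tooth1 end',atz(W,c(460,272),.064))
E
```

```text
fix- [ 0.54554092 -0.08281696  0.12      ]
fix+ [ 0.54815485 -0.05242725  0.12      ]
lev- [ 0.58602826 -0.08590259  0.12      ]
lev+ [ 0.58723833 -0.05538417  0.12      ]
latch z.05-.06 [ 0.59776416 -0.07010728  0.058     ]
notch1 edges [ 0.61291695 -0.01794374  0.064     ] [ 0.61305848 -0.01244778  0.064     ] notch2 [0.61516055 0.00978793 0.064     ] [0.61539153 0.01848842 0.064     ] tooth1 end [ 0.60924877 -0.03866614  0.064     ]
```

```bash
python3 -m inch '2 0 -7 1; 4 0 -13 1; 4 35 -13 1; 4 70 -13 1; 4 95 -13 1; 4 95 -13 1; 4 95 -13 1'
python3 - <<'E'
from h import *
togo([.5587,-.0684,.091],-4.8)
E
```

```text
clock: 5.65
tool_pos: [0.5592, -0.0686, 0.152]
eef_rot: [0.706, -0.033, 0.033, -0.706]
contact_force: [-0.3, -0.9, -0.1]
opening: 1.001
shift mm [-0.6 61.   0.2] spin for tool x = +trayx / -trayx [np.float64(-0.47), np.float64(179.53)] tool axes (cols)
 [[ 0.996 -0.     0.092]
 [-0.092 -0.     0.996]
 [-0.    -1.    -0.   ]]
```

Good. Next I descend, then close gently.

```bash
python3 -m inch '-0.5 25 0 -0.4; -0.5 50 0 -0.4; -0.5 61 0 -0.4; -0.5 61 0 -0.4; -0.5 61 0 -0.4; -0.5 61 0 -0.4'
python3 -c "
from h import *
snap('wrist','wrist3.png')"
```

```text
clock: 6.25
tool_pos: [0.5595, -0.0681, 0.0921]
eef_rot: [0.707, -0.029, 0.031, -0.706]
contact_force: [0.4, -0.2, -0.8]
opening: 1.001
```

View pics/wrist3.png

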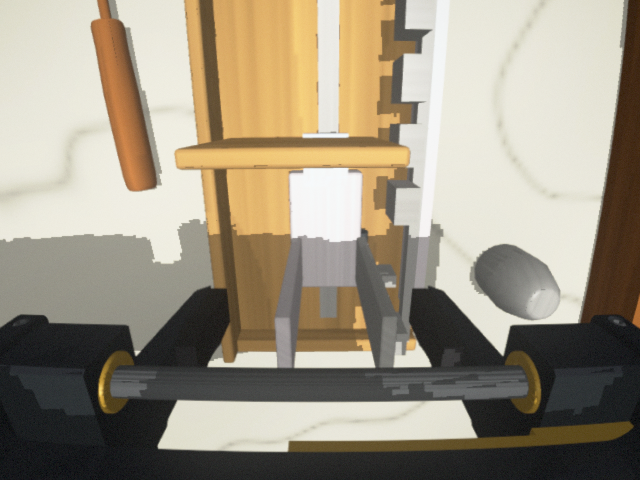

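The fingers straddle both plates: fixed plate at column 287, lever at 382, jaws at 228 and 412. I'll squeeze now.

```bash
python3 -m inch '0 0 0 0; 0 0 0 0; 0 0 0 0; 0 0 0 0; 0 0 0 0; 0 0 0 0; 0 0 0 0; 0 0 0 0' -0.5 14
python3 -c "
from h import *
print(r.get_state()['contact_force'])
a=snap('wrist','wrist4.png')"
```

```text
clock: 7.1
tool_pos: [0.5591, -0.068, 0.0908]
eef_rot: [0.706, -0.029, 0.03, -0.706]
contact_force: [3.9, -1.0, -0.9]
opening: 0.368
[ 3.90514849 -1.02000343 -0.86139058]
```

View pics/wrist4.png

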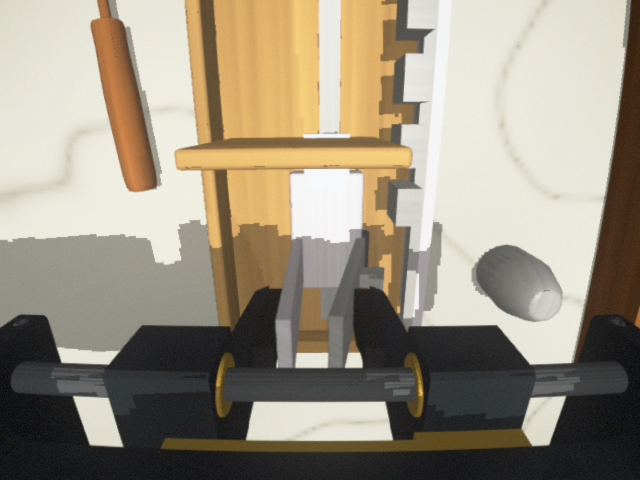

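```bash
python3 -m inch '0 0 0 0; 0 0 0 0; 0 0 0 0; 0 0 0 0' -0.6 18
```

```text
clock: 7.55
tool_pos: [0.559, -0.068, 0.0908]
eef_rot: [-0.706, 0.029, -0.03, 0.706]
contact_force: [4.4, -1.5, -1.9]
opening: 0.358
```

```bash
python3 -m inch '0 0 4 0; 0 0 8 0; 0 0 12 0; 0 0 15 0; 0 0 15 0; 0 0 15 0'
python3 -c "
from h import *
a=snap('wrist','wrist5.png')"
```

```text
clock: 8.15
tool_pos: [0.5602, -0.052, 0.0908]
eef_rot: [-0.706, 0.029, -0.03, 0.707]
contact_force: [4.9, 0.9, -1.3]
opening: 0.365
```

View pics/wrist5.png

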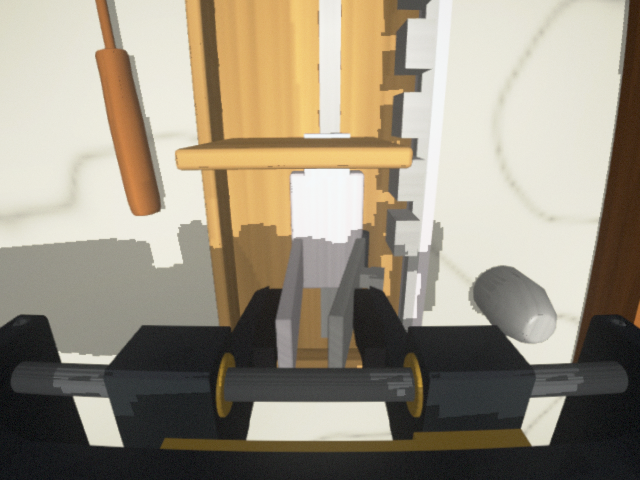

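The stop slid with the tool, since the plates look unchanged in the wrist view and the tray moved under it. I'll pass the first tooth carefully.

```bash
python3 -m inch '0 0 3 0; 0 0 6 0; 0 0 9 0; 0 0 12 0; 0 0 15 0; 0 0 18 0; 0 0 20 0; 0 0 20 0'
python3 -c "
from h import *
a=snap('wrist','wrist6.png')['frame'][100:330,220:480,::-1]
cv2.imwrite('pics/wrist6c.png',cv2.resize(a,None,fx=2.5,fy=2.5))"
```

```text
clock: 9.0
tool_pos: [0.5617, -0.0329, 0.0908]
eef_rot: [-0.706, 0.03, -0.03, 0.707]
contact_force: [4.8, -0.9, -1.2]
opening: 0.363
```

View pics/wrist6c.png

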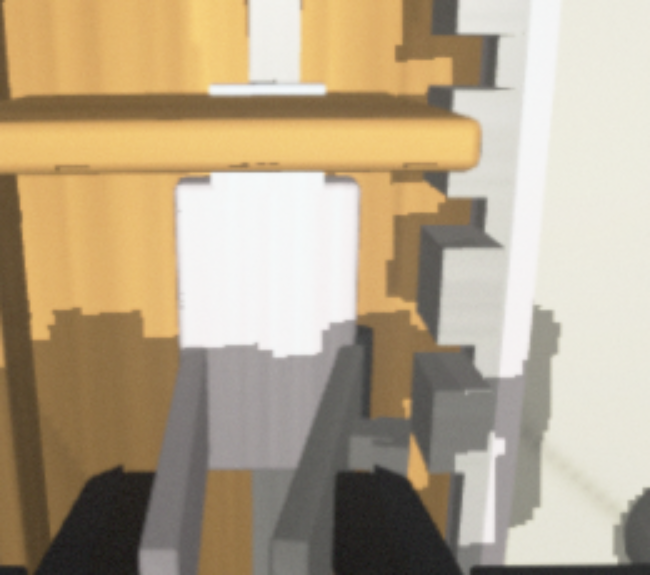

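The latch (crop (380,445)) runs beside the first tooth with a visible gap and no extra force. I'll slide on, to mid-face between notches 2 and 3.

```bash
python3 -m inch '0 0 8 0; 0 0 16 0; 0 0 24 0; 0 0 32 0; 0 0 40 0; 0 0 48 0; 0 0 56 0; 0 0 63 0; 0 0 66 0; 0 0 66 0'
python3 -c "
from h import *
a=snap('wrist','wrist7.png')['frame'][100:330,220:480,::-1]
cv2.imwrite('pics/wrist7c.png',cv2.resize(a,None,fx=2.5,fy=2.5))
S=snap('scene','scene7.png');snap('top','top7.png')"
```

```text
clock: 10.05
tool_pos: [0.5669, 0.0341, 0.0908]
eef_rot: [-0.706, 0.029, -0.029, 0.707]
contact_force: [3.8, 1.2, 0.7]
opening: 0.367
```

View pics/wrist7c.png

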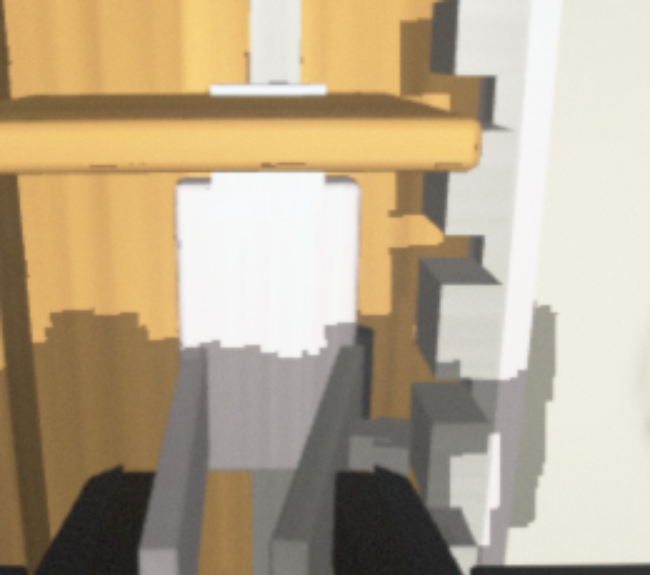

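View pics/scene7.png

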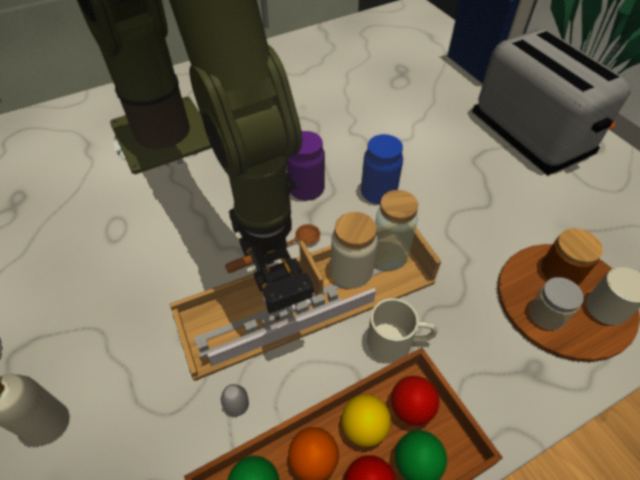

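The stop is 102 mm along with the latch beside the third tooth (crop (380,445)), between notches 2 and 3. The stop plate is clear of the canister. I'll let go here, then push by the fixed plate's edge so the latch drops into notch 3 by itself.

```bash
python3 -m inch '0 0 0 0; 0 0 0 0; 0 0 0 0' -0.2; python3 -m inch '0 0 0 0; 0 0 0 0; 0 0 0 0; 0 0 0 0' 0.4
python3 -c "
from h import *
a=snap('wrist','wrist8.png')['frame'][100:330,220:480,::-1]
cv2.imwrite('pics/wrist8c.png',cv2.resize(a,None,fx=2.5,fy=2.5))"
```

```text
clock: 10.5
tool_pos: [0.5683, 0.033, 0.0909]
eef_rot: [-0.706, 0.029, -0.031, 0.707]
contact_force: [5.4, 1.8, 0.4]
opening: 0.401
clock: 10.9
tool_pos: [0.5655, 0.0323, 0.0903]
eef_rot: [0.707, -0.031, 0.029, -0.706]
contact_force: [-0.7, -0.6, -0.3]
opening: 0.7
```

View pics/wrist8c.png

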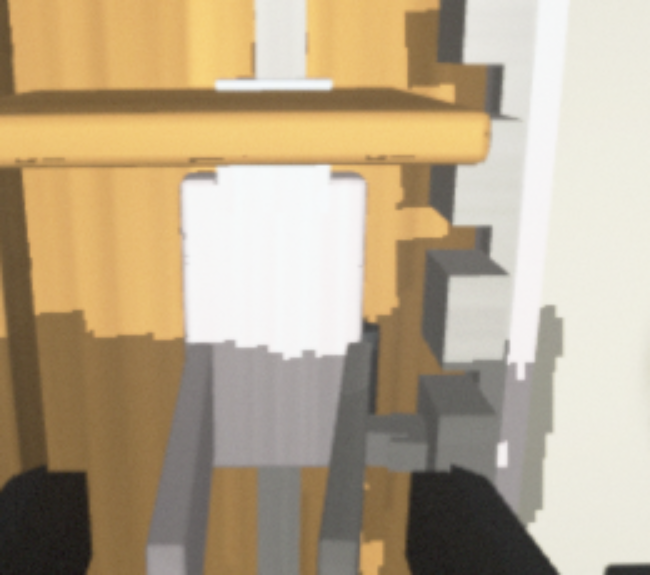

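The lever is released part-way and the latch now rests on the plain face of the tooth (crop (400,440)). I'll lift and go behind the fixed plate.

```bash
python3 -m inch '0 -25 0 0; 0 -50 0 0; 0 -70 0 0; 0 -70 0 0; -9 -70 -18 0; -18 -70 -36 0; -18 -70 -38 0; -18 -70 -38 0; -18 -70 -38 0; -18 -70 -38 0' 0.4
python3 -m inch '0 0 0 0; 0 0 0 0; 0 0 0 0; 0 0 0 0; 0 0 0 0; 0 0 0 0; 0 0 0 0; 0 0 0 0' -1
python3 -c "
from h import *
a=snap('wrist','wrist9.png');togo([.5655-.019,.0323-.036,.097],-4.8)"
```

```text
clock: 11.95
tool_pos: [0.5463, -0.0024, 0.1604]
eef_rot: [-0.706, 0.029, -0.029, 0.707]
contact_force: [0.5, 0.6, 0.3]
opening: 0.703
clock: 12.75
tool_pos: [0.5458, -0.0037, 0.1607]
eef_rot: [-0.706, 0.03, -0.03, 0.707]
contact_force: [-0.5, 0.1, -0.5]
opening: 0.007
shift mm [ 0.7 63.7  0. ] spin for tool x = +trayx / -trayx [np.float64(-0.03), np.float64(179.97)] tool axes (cols)
 [[ 0.996  0.     0.084]
 [-0.084  0.     0.996]
 [ 0.    -1.     0.   ]]
```

View pics/wrist9.png

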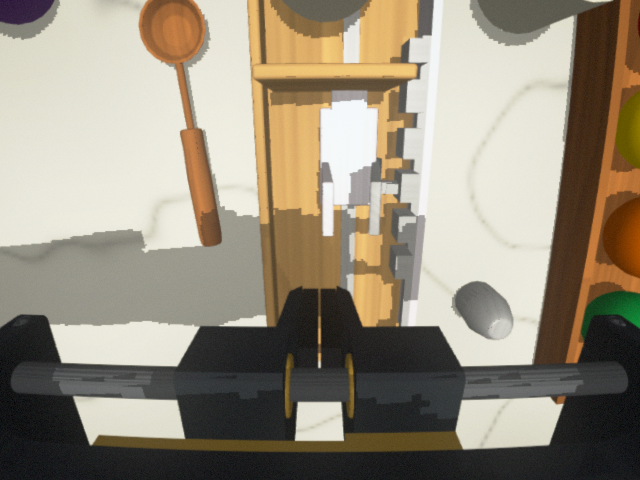

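The stop stayed put. The shut fingers (col 320) are behind the fixed plate (its rear edge near (235,328)). I'll descend and creep forward.

```bash
python3 -m inch '0 25 0 0; 0 50 0 0; 0 63 0 0; 0 63 0 0; 0 63 4 0; 0 63 8 0; 0 63 8 0'
python3 -m inch '0 0 1 0; 0 0 2 0; 0 0 3 0; 0 0 4 0; 0 0 5 0; 0 0 6 0; 0 0 7 0; 0 0 8 0; 0 0 8 0'
python3 -c "
from h import *
a=snap('wrist','wrist10.png')"
```

```text
clock: 13.5
tool_pos: [0.5473, 0.0055, 0.0987]
eef_rot: [-0.706, 0.029, -0.03, 0.707]
contact_force: [-0.5, 0.2, -0.4]
opening: 0.006
clock: 14.4
tool_pos: [0.5472, 0.0114, 0.0977]
eef_rot: [0.707, -0.03, 0.03, -0.706]
contact_force: [0.3, -2.8, -0.5]
opening: 0.006
```

View pics/wrist10.png

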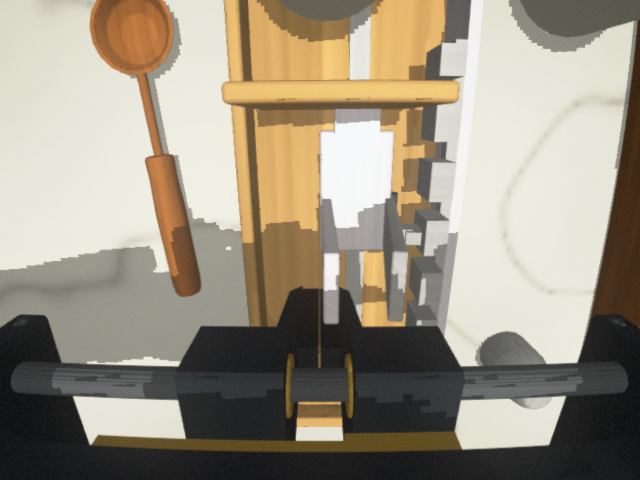

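The finger touches the plate edge and feels about 3 N of drag. I'll keep creeping.

```bash
python3 -m inch '0 0 1 0; 0 0 2 0; 0 0 3 0; 0 0 4 0; 0 0 5 0; 0 0 6 0; 0 0 7 0; 0 0 8 0; 0 0 8 0'
python3 -m inch '0 0 1 0; 0 0 2 0; 0 0 3 0; 0 0 3 0'
```

```text
clock: 15.35
tool_pos: [0.5475, 0.0165, 0.0977]
eef_rot: [0.708, -0.031, 0.031, -0.705]
contact_force: [-0.3, -9.1, 0.6]
opening: 0.004
clock: 15.75
tool_pos: [0.5478, 0.0195, 0.0977]
eef_rot: [0.708, -0.031, 0.031, -0.705]
contact_force: [0.8, -9.3, 0.5]
opening: 0.008
```

```bash
python3 -c "
from h import *
a=snap('wrist','wrist11.png');print(r.get_state()['contact_force'],r.get_state()['moment'])"
```

```text
[-0.57429914 -9.15483222  0.09878272] [-1.80230697  0.06084695 -0.02928689]
```

View pics/wrist11.png

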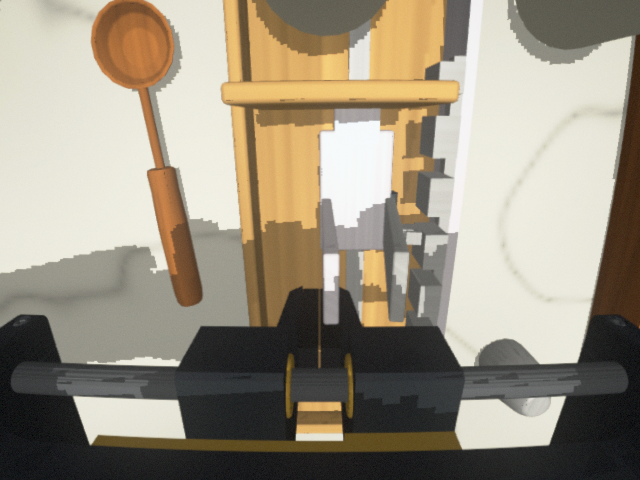

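It moves on with the stop, and the latch at (238,412) nears the next gap. I'll carry on in small steps.

```bash
for i in 1; do python3 -m inch '0 0 1 0; 0 0 2 0; 0 0 3 0; 0 0 3 0'; done
python3 -m inch '0 0 1 0; 0 0 2 0; 0 0 2 0'
python3 -m inch '0 0 1 0; 0 0 2 0; 0 0 2 0'
```

```text
clock: 16.2
tool_pos: [0.5481, 0.023, 0.0977]
eef_rot: [0.708, -0.031, 0.031, -0.705]
contact_force: [0.3, -7.4, -0.0]
opening: 0.006
clock: 16.5
tool_pos: [0.5485, 0.0283, 0.0977]
eef_rot: [-0.706, 0.03, -0.03, 0.707]
contact_force: [0.1, -1.4, 0.3]
opening: 0.003
clock: 16.8
tool_pos: [0.5485, 0.0288, 0.0977]
eef_rot: [0.707, -0.03, 0.03, -0.706]
contact_force: [-0.7, -5.2, 0.3]
opening: 0.002
```

```bash
python3 -m inch '0 0 1 0; 0 0 1 0; 0 0 1 0'; python3 -c "
from h import *
a=snap('wrist','wrist12.png')"
```

```text
clock: 17.1
tool_pos: [0.5486, 0.0288, 0.0977]
eef_rot: [0.707, -0.031, 0.03, -0.705]
contact_force: [-0.5, -8.1, -0.1]
opening: 0.004
```

View pics/wrist12.png

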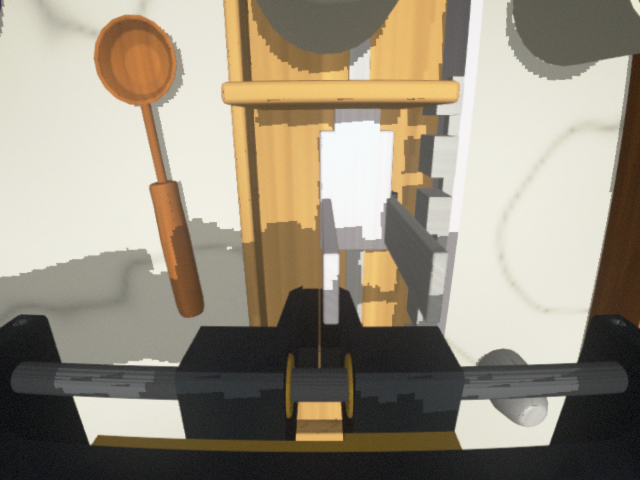

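The lever has swung out fully (top now near (250,437)), the tool stopped advancing and the force rose, so the latch is in the notch. I'll back off and lift clear, then measure.

```bash
python3 -m inch '0 0 -5 0; 0 0 -15 0; 0 0 -20 0; 0 -40 -30 0; 0 -80 -60 0; 0 -120 -100 0; 0 -150 -140 0; 0 -150 -180 0; 0 -150 -180 0; 0 -150 -180 0'
python3 - <<'E'
from h import *
st=r.get_state();print(st['tool_pos'],st['contact_force'])
T=snap('top','top13.png');S=snap('scene','scene13.png')
for n,C in (('top',T),('scene',S)):
  for nm in ['grip','lever_mid','stop_face','front_mid','salt','mug','spoon','canister_rear']:
    print(n,nm,[(np.round(d['centre']),round(d['p'],2),np.round(atz(C,d['centre'],.077 if nm=='front_mid' else .102),3)) for d in r.tip_of(n,nm)])
a=cv2.imread('pics/top13.png')[160:270,215:480]; cv2.imwrite('pics/top13c.png',cv2.resize(a,None,fx=3,fy=3,interpolation=cv2.INTER_CUBIC))
a=cv2.imread('pics/scene13.png')[180:390,160:450]; cv2.imwrite('pics/scene13c.png',cv2.resize(a,None,fx=2.7,fy=2.7,interpolation=cv2.INTER_CUBIC))
E
```

```text
clock: 18.15
tool_pos: [0.5332, -0.1492, 0.2478]
eef_rot: [-0.706, 0.031, -0.031, 0.707]
contact_force: [0.2, 0.2, 0.1]
opening: 0.002
[ 0.53315502 -0.14918234  0.24780977] [0.23216119 0.19523292 0.05908297]
top grip []
top lever_mid [(array([200., 372.]), 0.63, array([0.592, 0.047, 0.102])), (array([276., 353.]), 0.18, array([0.454, 0.086, 0.102]))]
top stop_face []
top front_mid [(array([301., 212.]), 0.91, array([0.411, 0.35 , 0.077])), (array([216., 298.]), 0.86, array([0.567, 0.186, 0.077])), (array([344., 282.]), 0.7, array([0.33 , 0.217, 0.077]))]
top salt [(array([158., 436.]), 0.83, array([ 0.668, -0.073,  0.102]))]
top mug [(array([150., 310.]), 0.67, array([0.687, 0.161, 0.102]))]
top spoon [(array([279., 351.]), 0.81, array([0.449, 0.089, 0.102])), (array([206., 370.]), 0.71, array([0.581, 0.052, 0.102]))]
top canister_rear [(array([221., 259.]), 0.56, array([0.557, 0.256, 0.102]))]
scene grip [(array([277., 284.]), 0.63, array([0.576, 0.051, 0.102])), (array([304., 310.]), 0.28, array([0.641, 0.064, 0.102]))]
scene lever_mid [(array([288., 289.]), 0.61, array([0.599, 0.048, 0.102]))]
scene stop_face [(array([266., 322.]), 0.71, array([0.586, 0.116, 0.102]))]
scene front_mid [(array([166., 304.]), 0.88, array([0.337, 0.211, 0.077])), (array([168., 380.]), 0.75, array([0.417, 0.344, 0.077])), (array([250., 351.]), 0.64, array([0.567, 0.185, 0.077]))]
scene salt [(array([405., 239.]), 0.6, array([ 0.735, -0.096,  0.102]))]
scene mug [(array([344., 389.]), 0.64, array([0.757, 0.135, 0.102]))]
scene spoon [(array([249., 273.]), 0.65, array([0.515, 0.06 , 0.102]))]
scene canister_rear [(array([255., 389.]), 0.68, array([0.62 , 0.227, 0.102]))]
```

View pics/top13c.png

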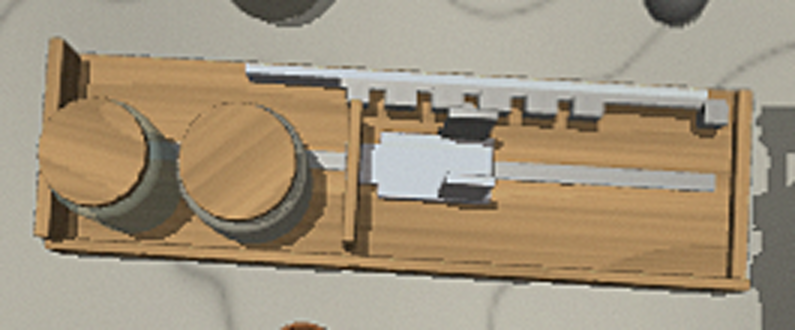

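View pics/scene13c.png

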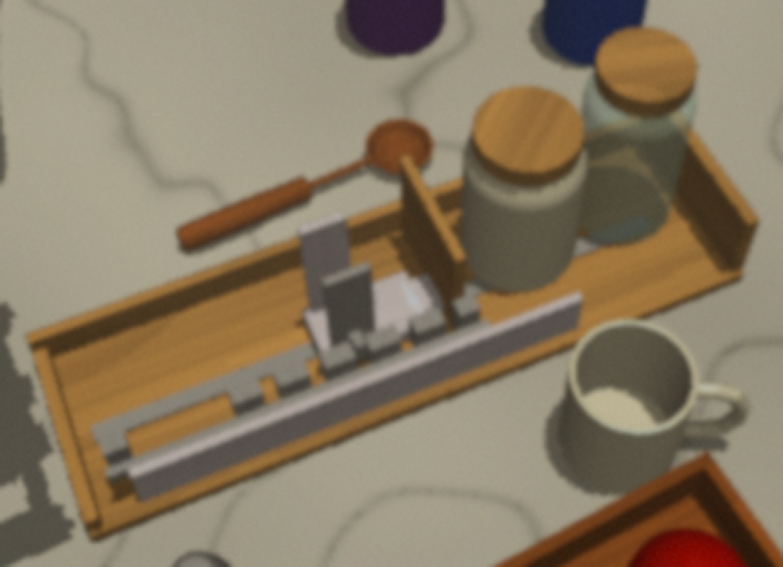

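```bash
python3 - <<'E'
from h import *
T=r.snapshot('top');S=r.snapshot('scene')
f=lambda x,y:(160+y/3,215+x/3)
ey=np.array([.085,.996])
a=atz(T,f(349,100),.102)[:2];b=atz(T,f(344,250),.102)[:2]
c=atz(T,f(238,160),.142)[:2];m=atz(T,(216,298),.077)[:2]
print(a,b,(c-(a+b)/2)@ey,(m-(a+b)/2)@ey)
E
```

```text
[0.60540254 0.12192532] [0.51362264 0.1265394 ] 0.06292127490851226 0.06174068198936933
```

```bash
python3 -c "
from h import *
print(r.finish_job())"
```

```text
the job is handed in; nothing more can be done
None
```

The stop is locked in the third notch, the last one before the front canister, and I handed the job in at about 18 s on the clock. No verdict was reported.

**What I did:** I pinched the lever at 14–18 N and slid the stop about 102 mm with the latch clear of the strip. I let go with the latch on the plain face between notches 2 and 3, then pushed the fixed plate's rear edge in 1 mm steps until the latch dropped in.

**Last checks:**
- **Latch:** as it dropped in, the drag fell from about 9 N to 1.4 N. The stop then held with about 8 N of push on it, and the wrist picture showed the lever swung fully out.
- **Gap:** from the top view, the canister centre is about 62 mm ahead of the stop's face, within the 40–80 mm allowed. The next notch would be about 30 mm nearer and would have hit the canister.
- **Other things:** the front canister sits at the same pixels as at the start, and the rear canister, mug, salt and spoon look unmoved.
- **Robot:** it was clear of everything, with about 0 N on the tool.

**One disagreement:** the drag while pushing on the plain face was 7–9 N, more than the stated 3.5 N. The stop kept moving, and this is well under the 40 N limit.

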